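Switch on the edge grinder at its guarded toggle

ROBOT

A 6-joint arm with a two-finger parallel gripper is mounted at the origin on the work surface. World frame = base frame: x ahead of the robot, y to its left, z up, the work surface at z = 0. Lengths are in mm, angles in rad, forces in N, time in s.
With the tool pointing down it reaches from about 400 to 925 mm from the base axis. Payload 12.5 kg.
Tool frame: the origin (TCP) lies between the finger pads; the fingertips stand 14 mm ahead of it and the grasp point (between the pads) lies 5 mm behind it; x points along the fingers, y is the direction in which the jaws open and shut, and the axes are right-handed (so a half turn about x gives the same grasp; the last joint's range is limited). The gripper opens to 95 mm and grips with 3 to 60 N. Pads are 20 mm wide; open, the fingers measure 119 mm over their backs; the gripper's body (75 mm by 180 mm) begins 59 mm behind the grasp point.
Start: joints at [-1.286, 0.491, 1.559, -0, 1.092, -0.106], TCP at [238.104, -577.886, 228.661] pointing down, gripper open.
Joint ranges: [-3.1, 3.1], [-0.84, 2.19], [0.05, 2.79], [-1.13, 4.28], [0.06, 2.93], [-2.69, 2.69]. Speed limits (rad/s): [2.22, 2.22, 2.79, 3.14, 3.14, 3.14].

INTERFACE

Orientations are given as [roll, pitch, yaw] about the fixed x, y, z axes, in that order (R = Rz(yaw) Ry(pitch) Rx(roll)).
In Python, from cell import env, cams gives the robot as it stands.
- The arm moves only by the tool carry_out, never from a script. Its arguments are lists of equal length, an entry for each row: "grip": the closure, from -1 (fully open) to 1 (shut); "linear": the shift along the tool's x, y, z scaled (see below), a list of three; "turn": the turn about the tool's x scaled (see below). In form: {"grip": [grip, ...], "linear": [[tx, ty, tz], ...], "turn": [turn, ...]}. A call has 1 to 5 rows; each row shifts and turns the commanded pose from where the row before left it, along the tool's axes as they then stand; what a row does not reach is not made up. The controller multiplies each number of a shift by 0.5 m and each number of a turn by 180 degrees. A row lasts 1/10 s, in which the tool goes at most 50 mm and 8.59 degrees, less where a joint would pass 70% of its speed; a pose out of reach is approached as far as the arm can. A call with a number of a shift or a turn outside -1 to 1 is refused whole. A call with a gripper value outside its range is refused whole. The fingers move at their own pace and stop on an object; the grip force is fixed at half the most. Time passes only in rows, so rows that do not move let the fingers close. It gives the time, the measured TCP pose, the force and the opening at its end, in the units of the state.
- env.state(): the state, without advancing time (a new reading comes with each control period).
- cams.read_camera(name): name is "scene" or "top" or "wrist"; returns the picture (384x512x3 uint8, blue, green, red); there is no depth.
- cams.camera_info(name): a dict with "fx", "fy", "cx", "cy" (pixels), "view" (4x4, takes a point from world to camera coordinates). Camera axes: x right, y down, z forward; pixel columns grow to the right and rows downward; lengths in mm; the calibration is good to about 2 mm. A picture is of the moment at which its call begins: read the wrist's pose just before it. camera_info takes no time and is no camera call; for the wrist camera it gives the pose at the moment of the call.
- env.job_done(): hands the job in, once; it reports no verdict.
The state is a dict: "t": time; "joints": joint angles; "qvel": joint speeds; "tau": joint torques, N m; "eef_pos": TCP position; "tcp_rot": TCP orientation; "ft_force": force on the tool from outside, world axes, zero at the start; "moment": the same for the moment, N m; "opening": opening from 0.0 (shut) to 1.0 (fully open).
Only numpy, scipy, OpenCV 4.12 (cv2) and the standard library are available. Lean on these libraries where they do the work, as an engineer would, in place of code of your own. Each camera call takes 0.05 s, during which the arm holds its last target. There are 200 camera calls.

TASK

Switch on the edge grinder: with a fingertip under its lip swing the red guard up and back, push the toggle beneath it all the way over towards the hinge, then tip the guard forward so that it drops shut again. Only touch, do not pick anything up; leave the yellow-guarded switch and the wax, jar and screwdriver where they are.

Things in the scene. Friction and masses are not known exactly. Their poses are not given: they have to be found in the camera images.
- red_box: Red station: grey switch box screwed to the bench, power of the edge grinder. 100 long (its x), 100 wide (its y), panel on top 70 mm above the bench. Origin on the bench straight below the toggle's pivot; box spans x -35 to +65, y -50 to +50 mm from it (a 20 mm wide fixing foot sticks out 15 mm either side). x axis points from the guard's lip (front, robot side) to its hinge, z up.
- red_hinge (a point): Midpoint of the red guard's hinge axis (along the box's y), 44 mm behind the toggle's pivot and 78 mm above the bench; axes as the box. With the guard fully up its opening stands upright facing the front; the lip points straight up, edge 176 mm above the bench, 19 mm proud of the front wall, which is then on top (157 mm up, 43 mm deep behind the lip): a finger set down there can draw the lip forward.
- red_lip (a point): Middle of the front edge of the red guard's finger lip, at its underside; moves with the guard. Shut, it lies 78 mm above the bench, 98 mm in front of the hinge, 19 mm in front of the box's front face with free space below it. Lip 56 wide, 4 thick, sticks out 19 mm from the guard's front wall. Its axes turn with the guard.
- red_guard (a joint): Angle of the red plastic guard: 0 shut, 1.6 fully up (stop). Hollow cover 79 long from hinge to front wall, 60 wide, 43 high, 3 mm walls, open below and behind, hides the toggle. About 80 g, free hinge, lightly damped, no spring; balances at about 1.13 rad: let go below that it falls shut within about a second, beyond it falls back onto its stop and stays open until tipped forward.
- red_toggle (a joint): Angle of the steel toggle under the red guard: 0 = off, leaning 0.35 rad to the front (lip side); 0.7 = on, leaning 0.35 rad back (hinge side). Push it from the front towards the hinge; about 1.5 N at its tip; stays where it is left. Round, 33 mm long, 7 mm thick at the pivot, 11 mm near the tip; pivot on the panel 70 mm above the bench.
- red_toggle_tip (a point): Tip of the red toggle, about 101 mm above the bench; off: 11 mm in front of the pivot, on: 11 mm behind it. Hidden while the guard is shut.
- yellow_box: Yellow station: grey switch box screwed to the bench, power of another machine, to be left alone. 100 long (its x), 100 wide (its y), panel on top 70 mm above the bench. Origin on the bench straight below the toggle's pivot; box spans x -35 to +65, y -50 to +50 mm from it (a 20 mm wide fixing foot sticks out 15 mm either side). x axis points from the guard's lip (front, robot side) to its hinge, z up.
- yellow_hinge (a point): Midpoint of the yellow guard's hinge axis (along the box's y), 44 mm behind the toggle's pivot and 78 mm above the bench; axes as the box. With the guard fully up its opening stands upright facing the front; the lip points straight up, edge 176 mm above the bench, 19 mm proud of the front wall, which is then on top (157 mm up, 43 mm deep behind the lip): a finger set down there can draw the lip forward.
- yellow_lip (a point): Middle of the front edge of the yellow guard's finger lip, at its underside; moves with the guard. Shut, it lies 78 mm above the bench, 98 mm in front of the hinge, 19 mm in front of the box's front face with free space below it. Lip 56 wide, 4 thick, sticks out 19 mm from the guard's front wall. Its axes turn with the guard.
- yellow_guard (a joint): Angle of the yellow plastic guard: 0 shut, 1.6 fully up (stop). Hollow cover 79 long from hinge to front wall, 60 wide, 43 high, 3 mm walls, open below and behind, hides the toggle. About 80 g, free hinge, lightly damped, no spring; balances at about 1.13 rad: let go below that it falls shut within about a second, beyond it falls back onto its stop and stays open until tipped forward.
- yellow_toggle (a joint): Angle of the steel toggle under the yellow guard: 0 = off, leaning 0.35 rad to the front (lip side); 0.7 = on, leaning 0.35 rad back (hinge side). Push it from the front towards the hinge; about 1.5 N at its tip; stays where it is left. Round, 33 mm long, 7 mm thick at the pivot, 11 mm near the tip; pivot on the panel 70 mm above the bench.
- yellow_toggle_tip (a point): Tip of the yellow toggle, about 101 mm above the bench; off: 11 mm in front of the pivot, on: 11 mm behind it. Hidden while the guard is shut.
- wax_mid (a point): Centre of a loose green block of ski wax, 50 x 80 x 28 mm, flat on the bench; bystander.
- jar_mid (a point): Centre of a loose amber screw jar with steel lid, 56 mm across, 75 mm high, upright; bystander.
- driver_grip (a point): Middle of the red handle of a loose screwdriver, 200 mm long, lying on the bench; bystander.
There are look-alikes about, which are no part of the job. What is shaped like the red_box but orange or purple is not meant.

How it is judged (in metres and radians):
On the way, in this order (a step that is already met when the one before it is completed fails the run):
1. the red guard is lifted while the toggle is still off (value of joint red_guard above 0.5 rad and value of joint red_toggle below 0.3 rad), for 0.1 s.
2. the toggle is pushed over to on under the raised guard (value of joint red_toggle above 0.58 rad and value of joint red_guard above 0.3 rad), for 0.1 s.
At the end, for the whole second after the job is handed in: Red toggle over to on (joint above 0.58 of 0.7 rad), red guard shut again (below 0.04 rad), yellow guard shut and its toggle off (below 0.12 rad), wax, jar and screwdriver within 20 mm of where they were (value of joint red_toggle above 0.58 rad and value of joint each of red_guard, yellow_guard below 0.04 rad and value of joint yellow_toggle below 0.12 rad and not (distance of wax_mid from where it was at the start of the episode above 0.02 m) and not (distance of jar_mid from where it was at the start of the episode above 0.02 m) and not (distance of driver_grip from where it was at the start of the episode above 0.02 m)); the robot touches nothing.
It fails at once if the yellow guard is lifted or its toggle flipped (value of joint yellow_guard above 0.15 rad or value of joint yellow_toggle above 0.2 rad).
It fails at once if wax, jar or screwdriver is lifted, carried or pushed by more than 30 mm (distance of any of wax_mid, jar_mid, driver_grip from where it was at the start of the episode above 0.03 m).
It also fails if it takes over 61 s, if anything falls off the work surface, if the arm or the gripper's body presses on something with over 40 N, if the wrist force passes 120 N, or if a joint passes its speed limit or range.

## Working session

There is one attempt and no reset: what is moved stays moved. The work goes in short steps, Python scripts to look and compute and a tool call to move; the robot and the scene stay as the last step left them, time stands still between calls to the robot, and variables do not carry over. Pictures are saved under pics/ and viewed, about 8 in all and at most 12, crops included, and the job is handed in when it is done.

Besides the shell and the picture viewer there is one more tool, called after ">>>" as a command line: name --pt "numbers of a row" for each row, then --argument value for the rest. carry_out: Moves the arm, as the interface text tells. Shifts and turns lie within -1 to 1; 1 stands for 0.5 m of shift or 180 degrees of turn. Its arguments: {"type":"object","properties":{"grip":{"type":"array"},"linear":{"type":"array"},"turn":{"type":"array"}},"required":["grip","linear","turn"]}

```bash
ls; mkdir -p pics; python3 - <<'E'
from cell import env,cams
import cv2,numpy as np
print(env.state())
ims=[cams.read_camera(n) for n in("scene","top")]
for n,i in zip(("scene","top"),ims):
    cv2.imwrite(f"pics/{n}0.png",i); 
    c=cams.camera_info(n);print(n,{k:(np.round(v,3).tolist() if k=="view" else v) for k,v in c.items()})
E
```

```text
pics
{'t': 0.0, 'joints': array([-1.28557278e+00,  4.91553277e-01,  1.55946338e+00,  2.19651559e-07,
        1.09172021e+00, -1.05583294e-01]), 'qvel': array([-2.30404124e-05, -2.85818813e-04, -2.18355676e-03, -9.44921381e-04,
        4.22381317e-04,  2.01264574e-04]), 'tau': array([-1.72777567e-03, -6.12647724e+01, -2.58181000e+01,  6.91342447e-02,
        4.82193811e-02, -8.39598351e-05]), 'eef_pos': array([ 238.04672253, -577.63141787,  228.06085202]), 'tcp_rot': array([-1.67654987,  1.56965211,  1.85584952]), 'ft_force': array([ 0.41958906, -0.51037996, -0.46548529]), 'moment': array([ 0.00131652, -0.0034855 , -0.01828766]), 'opening': 0.9991034627546119}
scene {'fx': 477.30302264560356, 'fy': 477.30302264560356, 'cx': 255.67128048786657, 'cy': 197.41954813765423, 'view': [[0.638, 0.769, 0.024, -224.141], [0.465, -0.361, -0.809, -218.332], [-0.613, 0.527, -0.588, 1808.364], [0.0, 0.0, 0.0, 1.0]]}
top {'fx': 432.814964845386, 'fy': 432.814964845386, 'cx': 252.86593858195607, 'cy': 192.75014533840724, 'view': [[-0.012, -1.0, 0.018, -141.913], [-0.997, 0.01, -0.078, 510.874], [0.078, -0.019, -0.997, 1049.296], [0.0, 0.0, 0.0, 1.0]]}
```

View pics/top0.png

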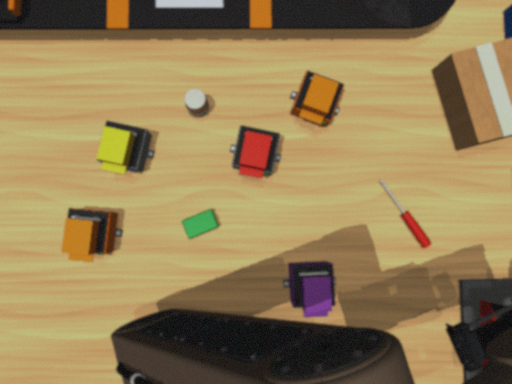

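View pics/scene0.png

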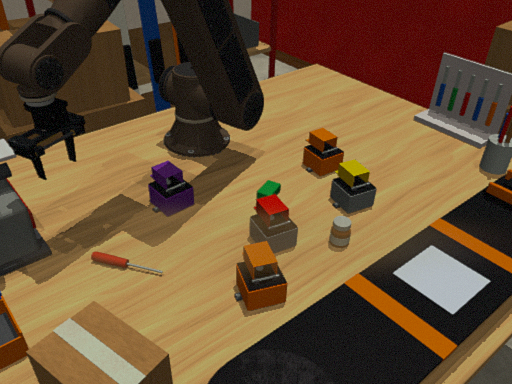

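The switch boxes in the top picture are red (256,152), orange (318,98) and (90,235), purple (312,287) and yellow (125,147). Only the one at (256,152) is a grey box with a red guard, so that is the one meant. I'll confirm it in a crop and measure.

```bash
cat > h.py <<'E'
from cell import env,cams
import cv2,numpy as np
def ray(ci,uv,z):
    V=np.array(ci["view"]);R=V[:3,:3];C=-R.T@V[:3,3]
    d=R.T@np.array([(uv[0]-ci["cx"])/ci["fx"],(uv[1]-ci["cy"])/ci["fy"],1]);return C+d*(z-C[2])/d[2]
def proj(ci,P):
    V=np.array(ci["view"]);p=V[:3,:3]@np.asarray(P,float)+V[:3,3];return np.array([ci["fx"]*p[0]/p[2]+ci["cx"],ci["fy"]*p[1]/p[2]+ci["cy"]])
E
python3 - <<'E'
from h import *
t=cv2.imread("pics/top0.png");ci=cams.camera_info("top")
V=np.array(ci["view"]);print("cam",-V[:3,:3].T@V[:3,3])
hsv=cv2.cvtColor(t,cv2.COLOR_BGR2HSV)
roi=np.zeros(t.shape[:2],np.uint8);roi[110:195,220:295]=1
m=(((hsv[...,0]<6)|(hsv[...,0]>174))&(hsv[...,1]>150)&(roi>0)).astype(np.uint8)
print("red",m.sum())
for name,mm in(("red all",m),("red bright",m*(hsv[...,2]>225)),):
    c=max(cv2.findContours(mm.astype(np.uint8),0,2)[0],key=cv2.contourArea)
    b=cv2.boxPoints(cv2.minAreaRect(c));print(name,b.round(1).tolist())
    print([ray(ci,p,121).round(0)[:2].tolist() for p in b])
print("V hist",np.percentile(hsv[...,2][m>0],[5,25,50,75,95]))
a=cv2.resize(t[110:195,215:300],(600,600),interpolation=cv2.INTER_CUBIC)
cv2.imwrite("pics/crop1.png",a)
E
```

```text
cam [ 426.05560899 -127.48286035 1088.29160939]
red 1190
red all [[236.1999969482422, 172.39999389648438], [245.1999969482422, 129.5], [273.1000061035156, 135.39999389648438], [264.1000061035156, 178.1999969482422]]
[[548.0, -109.0], [645.0, -130.0], [631.0, -193.0], [534.0, -171.0]]Traceback (most recent call last):
  File "<stdin>", line 9, in <module>
ValueError: max() iterable argument is empty
```

```bash
python3 - <<'E'
from h import *
t=cv2.imread("pics/top0.png");s=cv2.imread("pics/scene0.png")
ct,cs=cams.camera_info("top"),cams.camera_info("scene")
# guess: hinge back edge of top face at z121 from red rect -> draw predicted model
b1,b2=np.array([ray(ct,p,121)[:2] for p in((245.2,129.5),(273.1,135.4))])
mid=(b1+b2)/2;yaw=-0.21
c,sn=np.cos(yaw),np.sin(yaw)
O=mid-44*np.array([c,sn])
print("origin",O)
k=7
a=cv2.resize(t[110:195,215:300],None,fx=k,fy=k,interpolation=cv2.INTER_CUBIC)
for P in[(-35,-50,70),(-35,50,70),(65,50,70),(65,-50,70),(-54,28,80),(-54,-28,80),(44,30,121),(44,-30,121),(-35,30,121),(-35,-30,121)]:
    w=[O[0]+c*P[0]-sn*P[1],O[1]+sn*P[0]+c*P[1],P[2]]
    u=proj(ct,w);cv2.circle(a,tuple(((u-[215,110]+.5)*k).astype(int).tolist()),4,(0,255,0),1)
cv2.imwrite("pics/crop1.png",a)
E
```

```text
origin [ 595.45916709 -152.29248492]
```

View pics/crop1.png

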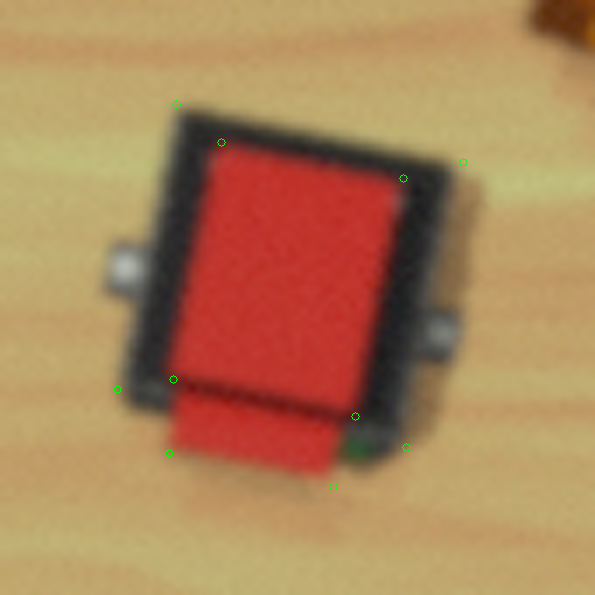

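The crop shows a grey box with a red guard: this is the station meant. The lip's front edge is at the lower side, near top pixels (239,174) to (262,178). Pose is about (597,-151) with yaw about -0.2. Next I work out the approach to a point in front of the lip.

```bash
cat >> h.py <<'E'
from scipy.spatial.transform import Rotation as Ro
O=np.array([597.,-151.]);YAW=-0.205
def goal(bx,by,tipz):
    "box-frame x,y and fingertip height -> TCP world"
    c,s=np.cos(YAW),np.sin(YAW);return np.array([O[0]+c*bx-s*by,O[1]+s*bx+c*by,tipz+14])
def R():return Ro.from_euler("xyz",env.state()["tcp_rot"]).as_matrix()
def inbox():
    p=env.state()["eef_pos"];c,s=np.cos(YAW),np.sin(YAW);d=p[:2]-O;return np.array([c*d[0]+s*d[1],-s*d[0]+c*d[1],p[2]-14]).round(1)
def shift(g):return (R().T@(g-env.state()["eef_pos"])/500).round(4)
E
python3 - <<'E'
from h import *
M=R();print(M.round(3))
b=np.array([-np.sin(YAW),np.cos(YAW),0])
for sg in(1,-1):
    v=M.T@(sg*b);print("turn deg",np.degrees(np.arctan2(v[2],v[1])))
print(shift(goal(-100,0,180)))
E
```

```text
[[-0.     0.381 -0.925]
 [ 0.001 -0.925 -0.381]
 [-1.    -0.001 -0.   ]]
turn deg -145.86349429094992
turn deg 34.13650570905009
[ 0.069  -0.6277 -0.8233]
```

>>> carry_out --grip '[1, 1, 1, 1]' --pt "0 0 0" --pt "0 0 0" --pt "0 0 0" --pt "0 0 0" --turn '[0.0474, 0.0474, 0.0474, 0.0474]'

```text
t: 0.5
eef_pos: [238.0, -577.8, 228.3]
tcp_rot: [-1.07, 1.57, 1.86]
ft_force: [-0.4, 0.3, -0.4]
opening: 0.72
```

```bash
python3 - <<'E'
from h import *
print(R().round(3),env.state()["opening"],shift(goal(-100,0,180)))
E
```

```text
[[-0.    -0.209 -0.978]
 [ 0.001 -0.978  0.209]
 [-1.    -0.001  0.   ]] 0.7199194491384829 [ 0.0691 -0.9837 -0.3232]
```

>>> carry_out --grip '[1, 1, 1, 1, 1]' --pt "0.005 -0.08 -0.027" --pt "0.005 -0.08 -0.027" --pt "0.005 -0.08 -0.027" --pt "0.005 -0.08 -0.027" --pt "0.005 -0.08 -0.027" --turn '[0, 0, 0, 0, 0]'

```text
t: 1.0
eef_pos: [345.4, -394.2, 215.9]
tcp_rot: [-0.77, 1.571, 2.167]
ft_force: [0.1, 0.1, 0.7]
opening: 0.301
```

>>> carry_out --grip '[1, 1, 1, 1, 1]' --pt "0.005 -0.08 -0.027" --pt "0.005 -0.08 -0.027" --pt "0.005 -0.08 -0.027" --pt "0.005 -0.08 -0.027" --pt "0.005 -0.08 -0.027" --turn '[0, 0, 0, 0, 0]'

```text
t: 1.5
eef_pos: [452.2, -212.1, 203.5]
tcp_rot: [-0.007, 1.571, 2.929]
ft_force: [0.9, -0.3, -0.1]
opening: 0.002
```

```bash
python3 - <<'E'
from h import *
print(R().round(3),env.state()["opening"],inbox(),shift(goal(-100,0,180)))
E
```

```text
[[-0.    -0.204 -0.979]
 [ 0.    -0.979  0.204]
 [-1.    -0.     0.   ]] 0.0016761157089468194 [-129.3  -89.3  189.5] [ 0.0189 -0.1786 -0.0587]
```

>>> carry_out --grip '[1, 1, 1, 1]' --pt "0.006 -0.06 -0.02" --pt "0.006 -0.06 -0.02" --pt "0.006 -0.0586 -0.02" --pt "0 0 0" --turn '[0, 0, 0, 0]'

```text
t: 1.9
eef_pos: [500.1, -129.8, 194.1]
tcp_rot: [-0.516, 1.57, 2.424]
ft_force: [0.3, -0.9, 0.6]
opening: 0.003
```

```bash
python3 - <<'E'
from h import *
print(inbox(),env.state()["qvel"].round(3))
ci=cams.camera_info("wrist");w=cams.read_camera("wrist");c2=w.copy()
c,s=np.cos(YAW),np.sin(YAW)
for P in[(-35,-50,70),(-35,50,70),(65,50,70),(65,-50,70),(-54,28,78),(-54,-28,78),(44,30,121),(44,-30,121),(-35,30,121),(-35,-30,121)]:
    u=proj(ci,[O[0]+c*P[0]-s*P[1],O[1]+s*P[0]+c*P[1],P[2]]);print(P,u.round(0))
    cv2.circle(w,tuple(u.round().astype(int).tolist()),4,(0,255,0),1)
cv2.imwrite("pics/w1.png",w)
E
```

```text
[-99.2   1.  180.1] [-0.057 -0.012  0.013 -0.013  0.005 -0.059]
(-35, -50, 70) [316. 124.]
(-35, 50, 70) [200. 124.]
(65, 50, 70) [195.  -8.]
(65, -50, 70) [323.  -8.]
(-54, 28, 78) [225. 147.]
(-54, -28, 78) [291. 147.]
(44, 30, 121) [212.  -1.]
(44, -30, 121) [306.  -1.]
(-35, 30, 121) [216. 126.]
(-35, -30, 121) [301. 126.]
```

View pics/w1.png

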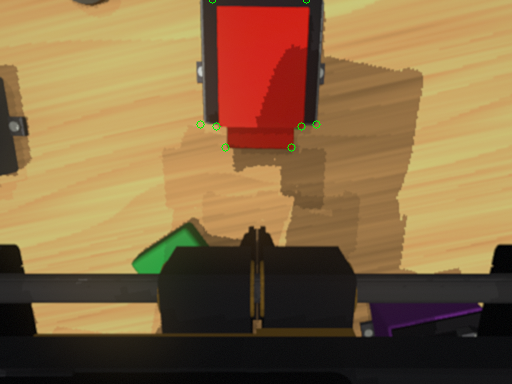

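The picture shows the lip edge at pixels (227..295,148). The overlay agrees to about 3 px, so the lip centre is about 2.5 mm towards box -y. I go down in front of it.

>>> carry_out --grip '[1, 1, 1, 1, 1]' --pt "0.07 0.007 -0.02" --pt "0.07 0 -0.02" --pt "0.07 0 -0.008" --pt "0 0 0" --pt "0 0 0" --turn '[0, 0, 0, 0, 0]'

```text
t: 2.45
eef_pos: [521.6, -141.3, 90.0]
tcp_rot: [-0.076, 1.57, 2.86]
ft_force: [0.3, 0.5, 1.2]
opening: 0.004
```

>>> carry_out --grip '[1, 1, 1, 1, 1]' --pt "0 0 -0.006" --pt "0 0 -0.006" --pt "0 0 -0.006" --pt "0 0 0" --pt "0 0 0" --turn '[0, 0, 0, 0, 0]'

```text
t: 2.95
eef_pos: [530.9, -142.5, 90.0]
tcp_rot: [2.829, 1.57, -0.517]
ft_force: [0.2, 0.1, 0.4]
opening: 0.006
```

```bash
python3 - <<'E'
from h import *
print(inbox(),env.state()["ft_force"])
E
```

```text
[-66.4  -5.2  76. ] [0.19158923 0.06728966 0.40723463]
```

>>> carry_out --grip '[1, 1, 1, 1, 1]' --pt "0.008 0 0" --pt "0 0 -0.004" --pt "0 0 -0.004" --pt "0 0 -0.002" --pt "0 0 0" --turn '[0, 0, 0, 0, 0]'

```text
t: 3.45
eef_pos: [532.3, -142.7, 84.8]
tcp_rot: [-0.085, 1.562, 2.852]
ft_force: [-16.4, 1.5, 5.8]
opening: 0.005
```

```bash
python3 - <<'E'
from h import *
print(inbox(),env.state()["ft_force"])
E
```

```text
[-65.   -5.   70.8] [-16.39060241   1.49259591   5.7503309 ]
```

>>> carry_out --grip '[1, 1, 1, 1, 1]' --pt "-0.01 0 0" --pt "-0.01 0 0" --pt "-0.01 0 0" --pt "-0.01 0 -0.002" --pt "-0.01 0 -0.002" --turn '[0, 0, 0, 0, 0]'

```text
t: 3.95
eef_pos: [535.7, -143.4, 110.1]
tcp_rot: [-0.085, 1.566, 2.852]
ft_force: [-7.4, 0.5, 1.0]
opening: 0.003
```

```bash
python3 - <<'E'
from h import *
print(inbox(),env.state()["ft_force"])
w=cams.read_camera("scene");cv2.imwrite("pics/s1.png",cv2.resize(w[150:270,210:330],(600,600),interpolation=cv2.INTER_CUBIC))
E
```

```text
[-61.5  -5.1  96.1] [-7.39948802  0.48400026  0.96630517]
```

View pics/s1.png

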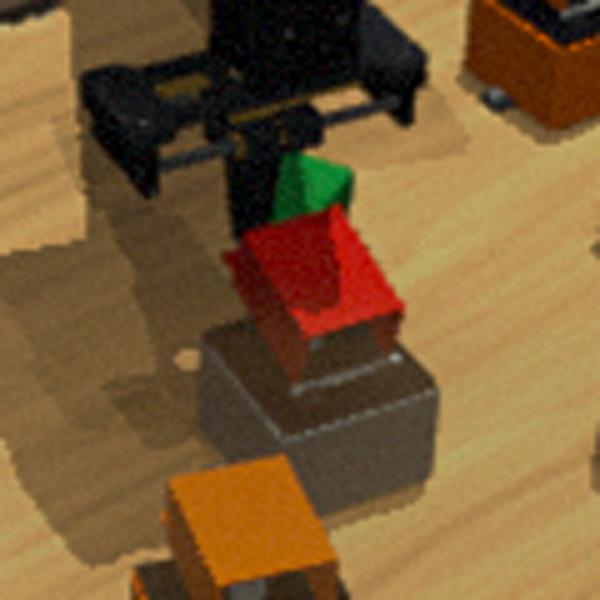

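The guard is rising and the finger is still at the lip. I follow the arc.

>>> carry_out --grip '[1, 1, 1, 1, 1]' --pt "-0.017 0 -0.0066" --pt "-0.017 0 -0.0066" --pt "-0.016 0 -0.0102" --pt "-0.016 0 -0.0102" --pt "0 0 0" --turn '[0, 0, 0, 0, 0]'

```text
t: 4.5
eef_pos: [553.3, -147.2, 144.5]
tcp_rot: [0.048, 1.568, 2.985]
ft_force: [-9.7, 0.9, 6.8]
opening: -0.0
```

>>> carry_out --grip '[1, 1, 1, 1, 1]' --pt "-0.014 0 -0.0133" --pt "-0.014 0 -0.0133" --pt "-0.011 0 -0.016" --pt "-0.011 0 -0.016" --pt "0 0 0" --turn '[0, 0, 0, 0, 0]'

```text
t: 5.0
eef_pos: [583.6, -153.7, 169.8]
tcp_rot: [2.823, 1.569, -0.523]
ft_force: [-0.3, 0.0, 0.1]
opening: 0.004
```

```bash
python3 - <<'E'
from h import *
print(inbox(),env.state()["ft_force"])
w=cams.read_camera("scene");cv2.imwrite("pics/s2.png",cv2.resize(w[150:270,210:330],(600,600),interpolation=cv2.INTER_CUBIC))
E
```

```text
[-12.6  -5.4 155.8] [-0.29544041  0.03538802  0.14919866]
```

View pics/s2.png

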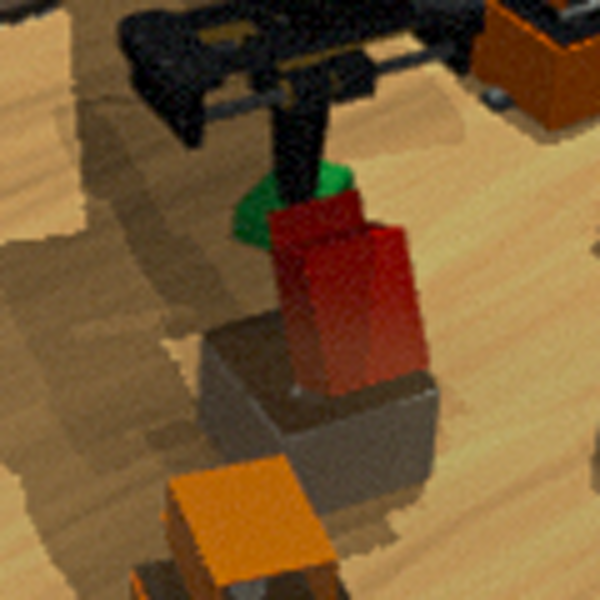

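The guard is well up, with its lip by the finger at about (315,215). I push it past balance.

>>> carry_out --grip '[1, 1, 1, 1, 1]' --pt "-0.008 0 -0.02" --pt "-0.006 0 -0.02" --pt "-0.002 0 -0.02" --pt "0 0 -0.02" --pt "0 0 0" --turn '[0, 0, 0, 0, 0]'

```text
t: 5.55
eef_pos: [623.1, -161.7, 176.1]
tcp_rot: [2.654, 1.571, -0.693]
ft_force: [0.0, 0.6, 0.8]
opening: 0.008
```

>>> carry_out --grip '[1, 1, 1, 1, 1]' --pt "0 0 0.03" --pt "0 0 0.04" --pt "0 0 0.04" --pt "0 0 0.04" --pt "0 0 0" --turn '[0, 0, 0, 0, 0]'

```text
t: 6.05
eef_pos: [546.7, -145.6, 176.7]
tcp_rot: [-0.103, 1.569, 2.834]
ft_force: [0.0, 0.1, 0.5]
opening: 0.004
```

```bash
python3 - <<'E'
from h import *
print(inbox(),env.state()["ft_force"])
w=cams.read_camera("scene");cv2.imwrite("pics/s3.png",cv2.resize(w[150:270,210:330],(600,600),interpolation=cv2.INTER_CUBIC))
E
```

```text
[-50.3  -5.  162.7] [0.00399623 0.10109498 0.48113908]
```

View pics/s3.png

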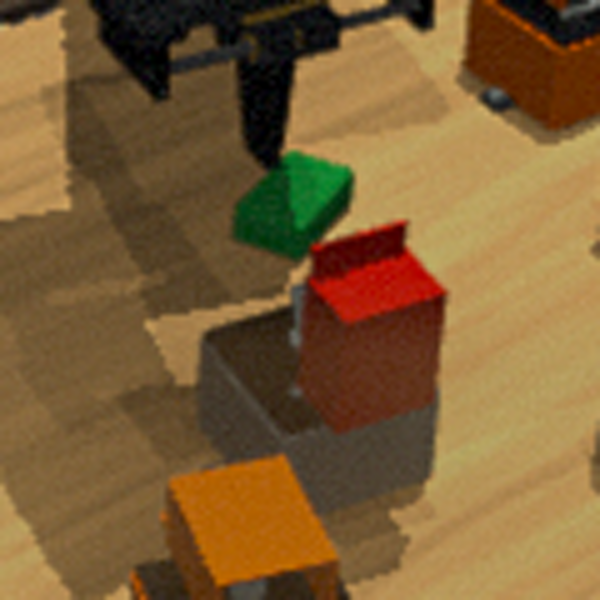

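Guard is fully open, resting on its stop. I go down and push the toggle.

>>> carry_out --grip '[1, 1, 1, 1, 1]' --pt "0.05 -0.005 0" --pt "0.05 0 0" --pt "0.05 0 0" --pt "0 0 -0.02" --pt "0 0 0" --turn '[0, 0, 0, 0, 0]'

```text
t: 6.6
eef_pos: [560.8, -146.4, 101.9]
tcp_rot: [2.925, 1.57, -0.422]
ft_force: [0.7, 0.9, 0.7]
opening: 0.01
```

>>> carry_out --grip '[1, 1, 1, 1, 1]' --pt "0 0 -0.015" --pt "0 0 -0.015" --pt "0 0 -0.015" --pt "0 0 -0.01" --pt "0 0 0" --turn '[0, 0, 0, 0, 0]'

```text
t: 7.1
eef_pos: [586.6, -151.6, 101.9]
tcp_rot: [2.951, 1.57, -0.395]
ft_force: [0.0, -0.1, 1.1]
opening: 0.006
```

```bash
python3 - <<'E'
from h import *
print(inbox(),env.state()["ft_force"])
E
```

```text
[-10.1  -2.7  87.9] [ 0.0393955  -0.11567213  1.10900543]
```

>>> carry_out --grip '[1, 1, 1, 1]' --pt "0 0 -0.005" --pt "0 0 -0.003" --pt "0 0 0" --pt "0 0 0" --turn '[0, 0, 0, 0]'

```text
t: 7.5
eef_pos: [588.4, -152.0, 101.5]
tcp_rot: [-0.026, 1.568, 2.911]
ft_force: [-7.3, 1.3, 4.7]
opening: 0.002
```

```bash
python3 - <<'E'
from h import *
print(inbox(),env.state()["ft_force"])
E
```

```text
[-8.2 -2.7 87.5] [-7.2877537   1.26677421  4.74460455]
```

The finger met a stop at the place predicted for "on" (x -8.2, 7 N). I back off, go up, and look with the wrist camera.

>>> carry_out --grip '[1, 1, 1, 1, 1]' --pt "0 0 0.04" --pt "0 0 0.08" --pt "-0.07 0 0.04" --pt "-0.07 0 0" --pt "-0.07 0 0" --turn '[0, 0, 0, 0, 0]'

```text
t: 8.0
eef_pos: [511.0, -136.0, 208.1]
tcp_rot: [2.778, 1.57, -0.569]
ft_force: [0.8, 0.6, 0.2]
opening: -0.002
```

```bash
python3 - <<'E'
from h import *
print(inbox(),env.state()["ft_force"])
ci=cams.camera_info("wrist");w=cams.read_camera("wrist")
c,s=np.cos(YAW),np.sin(YAW)
for P in[(11,-2.5,101),(-11,-2.5,101)]:
    print(proj(ci,[O[0]+c*P[0]-s*P[1],O[1]+s*P[0]+c*P[1],P[2]]))
w2=cams.read_camera("scene")[170:240,230:310]
cv2.imwrite("pics/w2.png",np.hstack([cv2.resize(w[:240,140:380],(400,400)),cv2.resize(w2,(400,400),interpolation=cv2.INTER_CUBIC)]))
E
```

```text
[-87.3  -2.8 194.1] [0.77232119 0.59036895 0.16178219]
[256.48798873  79.64242159]
[256.50362992 108.92551437]
```

View pics/w2.png

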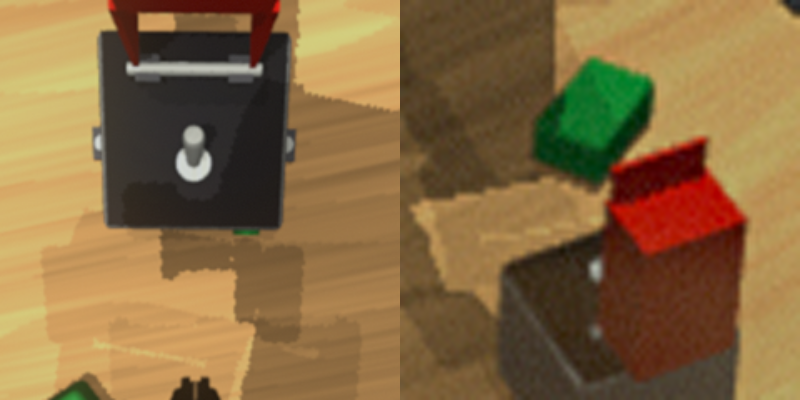

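The toggle tip is at wrist pixel (256,79), which matches the predicted "on" position (256.5,79.6). I go over the lip and down behind it.

>>> carry_out --grip '[1, 1, 1, 1, 1]' --pt "0 0 -0.08" --pt "0 0 -0.08" --pt "0 0 -0.08" --pt "0 0 -0.07" --pt "0 0 0" --turn '[0, 0, 0, 0, 0]'

```text
t: 8.6
eef_pos: [665.8, -168.1, 204.5]
tcp_rot: [2.913, 1.571, -0.433]
ft_force: [-1.2, 0.6, -0.7]
opening: 0.003
```

>>> carry_out --grip '[1, 1, 1, 1]' --pt "0.03 0 0" --pt "0.02 0 0" --pt "0.014 0 0" --pt "0 0 0" --turn '[0, 0, 0, 0]'

```text
t: 9.0
eef_pos: [662.1, -167.2, 173.3]
tcp_rot: [-0.104, 1.569, 2.833]
ft_force: [0.1, -0.5, 0.6]
opening: 0.003
```

```bash
python3 - <<'E'
from h import *
print(inbox(),env.state()["ft_force"])
E
```

```text
[ 67.1  -2.6 159.3] [ 0.07464643 -0.46164907  0.61580403]
```

>>> carry_out --grip '[1, 1, 1, 1, 1]' --pt "-0.002 0 0.024" --pt "-0.004 0 0.024" --pt "-0.004 0 0.024" --pt "-0.002 0 0.024" --pt "0 0 0.024" --turn '[0, 0, 0, 0, 0]'

```text
t: 9.5
eef_pos: [603.8, -155.2, 181.4]
tcp_rot: [2.943, 1.569, -0.404]
ft_force: [0.1, -0.5, 0.1]
opening: 0.002
```

>>> carry_out --grip '[1, 1, 1, 1, 1]' --pt "0 0 0.02" --pt "0 0 0" --pt "0 0 0" --pt "0 0 0" --pt "0 0 0" --turn '[0, 0, 0, 0, 0]'

```text
t: 10.0
eef_pos: [594.9, -153.3, 180.5]
tcp_rot: [2.662, 1.571, -0.685]
ft_force: [0.3, -0.7, 0.2]
opening: 0.004
```

```bash
python3 - <<'E'
from h import *
print(inbox(),env.state()["ft_force"])
w=cams.read_camera("scene");cv2.imwrite("pics/s4.png",cv2.resize(w[150:270,210:330],(600,600),interpolation=cv2.INTER_CUBIC))
E
```

```text
[ -1.6  -2.7 166.5] [ 0.25238554 -0.6891378   0.16147316]
```

View pics/s4.png

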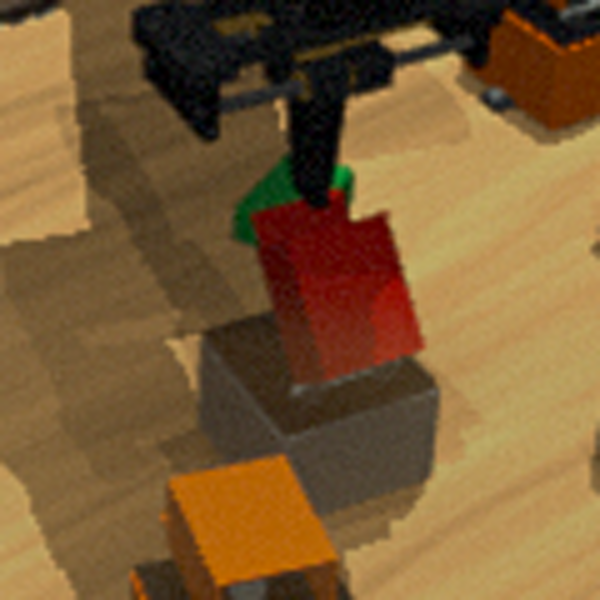

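The guard is mid-fall and clear of the finger. I go up and wait.

>>> carry_out --grip '[1, 1, 1, 1, 1]' --pt "-0.06 0 0.06" --pt "-0.06 0 0.09" --pt "0 0 0.09" --pt "0 0 0.09" --pt "0 0 0" --turn '[0, 0, 0, 0, 0]'

```text
t: 10.55
eef_pos: [432.1, -118.9, 238.6]
tcp_rot: [-0.117, 1.569, 2.82]
ft_force: [0.1, -0.5, 0.0]
opening: 0.003
```

>>> carry_out --grip '[1, 1, 1, 1, 1]' --pt "0 0 0" --pt "0 0 0" --pt "0 0 0" --pt "0 0 0" --pt "0 0 0" --turn '[0, 0, 0, 0, 0]'

```text
t: 11.05
eef_pos: [436.7, -120.4, 238.0]
tcp_rot: [-0.119, 1.57, 2.818]
ft_force: [-0.8, 0.2, 0.3]
opening: 0.003
```

```bash
python3 - <<'E'
from h import *
print(inbox(),env.state()["ft_force"])
t0,s0=cv2.imread("pics/top0.png"),cv2.imread("pics/scene0.png")
s=cams.read_camera("scene")
for y,x,h,w in((185,245,70,60),(165,325,50,60),(170,250,30,40),(210,320,45,40),(245,85,35,85)):
    print((x,y),cv2.absdiff(s,s0)[y:y+h,x:x+w].mean().round(2))
cv2.imwrite("pics/s5.png",np.hstack([cv2.resize(a[160:260,220:360],(400,400)) for a in(s0,s)]))
E
```

```text
[-163.2   -2.7  224. ] [-0.83116844  0.15881324  0.27199549]
(245, 185) 7.61
(325, 165) 3.39
(250, 170) 10.46
(320, 210) 2.77
(85, 245) 4.66
```

View pics/s5.png

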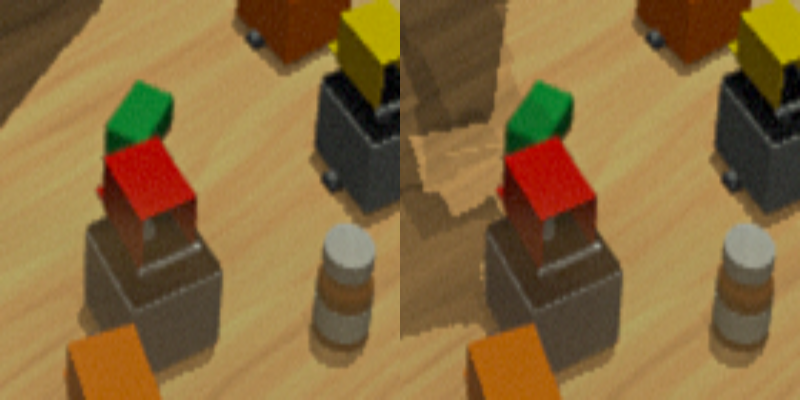

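The guard is shut as before, and the wax, jar and yellow station haven't moved. The toggle can be seen through the open rear, so I check it enlarged.

```bash
python3 - <<'E'
from h import *
s0=cv2.imread("pics/scene0.png");s=np.mean([cams.read_camera("scene").astype(float) for _ in range(4)],0)
ci=cams.camera_info("scene");c,sn=np.cos(YAW),np.sin(YAW)
for P in[(11,-2.5,101),(-11,-2.5,101),(0,-2.5,70)]:
    u=proj(ci,[O[0]+c*P[0]-sn*P[1],O[1]+sn*P[0]+c*P[1],P[2]]);print(P,u,(u-[255,195])*[10,10])
f=lambda a:cv2.resize(np.clip(a[195:235,255:295].astype(float)*1.5,0,255).astype(np.uint8),(400,400),interpolation=cv2.INTER_CUBIC)
cv2.imwrite("pics/s6.png",np.hstack([f(s0),f(s)]))
E
```

```text
(11, -2.5, 101) [272.70731948 211.57525428] [177.07319476 165.75254276]
(-11, -2.5, 101) [268.74955008 207.17050666] [137.49550084 121.70506661]
(0, -2.5, 70) [270.24023011 218.25732044] [152.40230108 232.57320439]
```

View pics/s6.png

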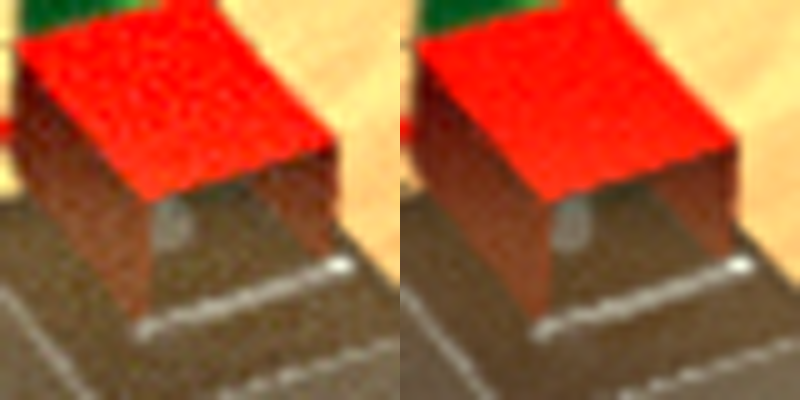

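The guard is shut. The toggle outline is now longer than in the first picture, as a lever leaning back would look, and its tip is hidden behind the guard's roof. I hand in.

```bash
python3 -c "
from cell import env
print(env.state()['t']);print(env.job_done())"
```

```text
11.3
the job is handed in; nothing more can be done
None
```

I lifted the red guard by its lip, pushed the toggle over to on, and drew the lip forward so the guard fell shut. I handed in at t = 11.3 s with the arm well clear of everything; the hand-in reports no verdict.

- **Toggle:** with the guard open, the finger met a stop where "on" was expected (about 7 N). The wrist camera then showed the tip at pixel (256,79), against a predicted (256.5,79.6). After the guard closed, only the toggle's base and part of its lever could be seen. That looked right for on, but I could not confirm the tip again.
- **Guard:** the scene camera showed it shut, the same as in the first picture. I judged this by eye, not as a measured angle.
- **Other things:** by eye, the yellow station, wax and jar matched the first picture. I did not view the screwdriver again; a picture difference there was small (4.7 against 2.8–3.4 at other untouched spots), and the arm never worked near it.

The finger could not hook under the lip because the tool only points straight down. I pressed against the lip's front edge and lifted it along its arc instead, with up to about 16 N measured.

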